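# Seat a ski vise's keyed rest pad on its locating pin

### The arm

A 7-joint arm with a two-finger parallel gripper is mounted at the origin on the work surface. World frame = base frame: x ahead of the robot, y to its left, z up, the work surface at z = 0. Lengths are in m, angles in rad, forces in N, time in s.
With the tool pointing down it reaches from about 0.425 to 1.025 m from the base axis. Payload 9.4 kg.
Tool frame: the origin (TCP) lies between the finger pads; the fingertips stand 19 mm ahead of it and the grasp point (between the pads) is the TCP; z points along the fingers, y is the direction in which the jaws open and shut (so a half turn about z gives the same grasp; the last joint's range is limited). The gripper opens to 85 mm and grips with 20 to 120 N. Pads are 22 mm wide; open, the fingers measure 114 mm over their backs; the gripper's body (76 mm by 85 mm) begins 54 mm behind the grasp point. The pads swing forward as they close: fully open they stand 13 mm farther back than shut.
Start: joints at [1.092, 0.599, -0.003, 1.599, 0.002, 0.943, -0.08], TCP at [0.284, -0.667, 0.25] pointing down, gripper open.
Joint ranges: [-2.57, 2.57], [-0.35, 1.97], [-1.29, 1.29], [0.11, 2.56], [-1.05, 4.19], [0.11, 1.86], [-2.63, 2.63]. Speed limits (rad/s): [2.22, 2.22, 3.01, 3.01, 3.14, 3.14, 3.14].

### API

Orientations are given as [roll, pitch, yaw] about the fixed x, y, z axes, in that order (R = Rz(yaw) Ry(pitch) Rx(roll)).
In Python, from station import ctrl, claw, ik, imaging, finish_job, get_t, get_qpos, get_joint_velocities, get_tau, get_eef_pos, get_tcp_rot, get_ft_force, get_wrist_torque, get_finger_gap gives the robot as it stands. Calls block until the motion is done:
- ctrl.move_pose(position, orientation): joint-space move of the TCP to a pose.
- ctrl.servo_line(position, orientation=None, speed=0.15, max_force=None): straight line of the TCP; orientation=None keeps the orientation; speed is the mean speed in m/s. With max_force (N) it stops when the force on the tool has changed by that much, and returns True; else False.
- ctrl.goto_joints(angles): joint-space move.
- claw.open_gripper() and claw.close_gripper(newtons=None): open the fingers fully, or close them until they stop; newtons is the grip in N (None keeps the last).
- ctrl.sleep(seconds).
- ik(position, orientation): joint angles nearest the present ones, or None.
- imaging.capture(name): name is "scene" or "top" or "wrist"; returns a dict with "frame" (384x512x3 uint8, blue, green, red), "depth" (384x512 float32, m along the optical axis (not along the pixel's ray), 0 where there is no reading), "camera_matrix" (3x3 intrinsics, pixels), "k1" (the pictures are not rectified: a ray, as slopes to the right and down, at radius r is drawn at 1 + k1 r^2 times it, then the intrinsics apply), "R" (3x3) and "t" (3): a world point X has camera coordinates R X + t; the wrist camera has in their place "hand_eye" (4x4, takes a point from camera to tool coordinates, whose origin is the TCP and whose axes are the flange's). Camera axes: x right, y down, z forward; pixel columns grow to the right and rows downward; lengths in m; the calibration is good to about 2 mm. A picture is of the moment at which its call begins: read the wrist's pose just before it.
A pose or a line that the arm cannot do raises ctrl.MotionError and nothing moves.
- finish_job(): hands the job in, once; it reports no verdict.
Readings, each from a call of its own:
- get_t(): time.
- get_qpos(): joint angles.
- get_joint_velocities(): joint speeds.
- get_tau(): joint torques, N m.
- get_eef_pos(): TCP position.
- get_tcp_rot(): TCP orientation.
- get_ft_force(): force on the tool from outside, world axes, zero at the start.
- get_wrist_torque(): the same for the moment, N m.
- get_finger_gap(): finger opening in m.
Only numpy, scipy, OpenCV 4.12 (cv2) and the standard library are available. Lean on these libraries where they do the work, as an engineer would, in place of code of your own. Each camera call takes 0.05 s, during which the arm holds its last target.

### The job

On one of the two ski vises the round rest pad is riding up on its locating pin. Push that pad round on its stem until the notch in its rim is over the pin, then press it down until it sits fully home on its seat, ready for a ski. Do not lift the pad, and leave the other vise's pad and everything else on the bench where it is.

Things in the scene. Friction and masses are not known exactly. Their poses are not given: they have to be found in the camera images.
- vise_a: (mm) the ski vise with the pad to seat; two alike aluminium vises are bolted down. Origin: under the axis of its round flat seat, on the bench; the seat's top, faced with a thin black washer, is 72 up, 112 in diameter. -x: side jaws with a black star knob, out to 176 from the axis, below 60 high. +x: square ear with the locating pin
- pad_a_top (a point): (mm) THE PAD TO SEAT: aluminium disc, 96 in diameter, 12 thick; the point is on its axis on its upper face, its x axis points to the notch. It turns either way without stop on a central stem with 0.06 N m of friction (2 to 3 N of sideways push at a rail's end) and stays where left. It starts 8 proud of the seat, riding on the pin: upper face 92 above the bench; seated, 84
- pad_a_rail (a point): (mm) middle of the top of one of two straight, parallel black rubber rails on the pad's upper face, the one next to the notch. Each is 8 wide, 64 long, 10 high, along the pad's y axis, its centre line 16 from the pad's axis (outer faces 20 from the axis, inner faces 24 apart). Fixed to the pad
- pad_a_notch (a point): (mm) middle of the U-shaped notch cut through that pad's rim, at the level of its upper face, 45 from the pad's axis, at right angles to the rails; 14 wide, cut 10 in from the rim. It starts at least 40 degrees away from the pin, either way
- pin_a_top (a point): (mm) top of the fixed round-nosed steel locating pin, 12 in diameter, 8 above the seat, 45 from the pad's axis, partly hidden under the pad's rim at the start. With the notch within about 4 degrees of the pin, the round nose guides the pad the rest of the way as it is pressed
- stem_a (a joint): height of that pad above its seat, in m: 0.008 at the start, riding on the pin; 0 when fully home. The stem is a stiff sliding fit: even with the notch over the pin the pad stays up by itself, and goes down under a push of about 4 to 7 N near its middle (on the rails' tops, for instance)
- pad_b_top (a point): the other vise's pad, alike, already seated with its notch on its pin (upper face at 84 above the bench); the point is on its axis on its upper face. To be left alone
- pad_b_notch (a point): middle of the notch of the other vise's pad, at the level of its upper face
- scraper_mid (a point): flat blue plastic ski scraper, 140 x 62 x 5, lying between the vises; the point is its centre (sizes in mm). Bystander
- brush_mid (a point): round nylon brush standing on its white bristles, wooden back and knob, 84 in diameter, 62 high; the point is on its axis, half-way up (sizes in mm). Bystander
- bowl_rim (a point): white ceramic bowl, 140 in diameter, 55 high; the point is the centre of its mouth (sizes in mm). Bystander
- cork_block_mid (a point): cork block, 105 x 60 x 34 high; the point is its centre (sizes in mm). Bystander
- edge_file_mid (a point): file with a wooden handle, 320 long, 25 high, lying flat; the point is near its middle (sizes in mm). Bystander
- wax_bar_mid (a point): bar of wax, 85 x 42 x 22 high; the point is its centre (sizes in mm). Bystander
Mind the look-alikes: they are no part of the job. What is shaped like the vise_a but blue is not meant.

How it is judged:
By the outcome, as a careful person would: the job done as asked, in the order asked, and still so for the second after the job is handed in, with the robot touching nothing.
It also fails if it takes over 64 s, if anything falls off the work surface, if the arm or the gripper's body presses on something with over 40 N, if the wrist force passes 120 N, or if a joint passes its speed limit or range.

## Working session

There is one attempt and no reset: what is moved stays moved. The work goes in short steps, each a Python script; the robot and the scene stay as the last script left them, time stands still between calls to the robot, and variables do not carry over. Pictures are saved under pics/ and viewed, and the job is handed in when it is done.

```bash
ls; mkdir -p pics; python3 - <<'E'
from station import *
import cv2,numpy as np,pickle
for n in("scene","top","wrist"):
    c=imaging.capture(n); cv2.imwrite(f"pics/{n}0.png",c["frame"]); pickle.dump(c,open(f"{n}0.pkl","wb"))
    print(n,c["camera_matrix"].tolist(),c["k1"],[ (k,np.round(c[k],3).tolist()) for k in("R","t","hand_eye") if k in c])
print(get_t(),get_eef_pos(),get_tcp_rot(),get_ft_force(),get_finger_gap())
E
```

```text
pics
scene [[363.3477382066291, 0.0, 262.3821018393591], [0.0, 363.3477382066291, 191.24680872466942], [0.0, 0.0, 1.0]] -0.0038113208158782686 [('R', [[-0.089, 0.996, 0.02], [0.635, 0.072, -0.769], [-0.768, -0.055, -0.639]]), ('t', [0.009, -0.236, 1.763])]
top [[491.49963715060994, 0.0, 250.50294940816974], [0.0, 491.49963715060994, 187.69203600550753], [0.0, 0.0, 1.0]] 0.028818631116183147 [('R', [[-0.021, -1.0, -0.003], [-0.981, 0.021, -0.191], [0.191, -0.001, -0.982]]), ('t', [0.029, 0.523, 1.752])]
wrist [[289.3484254209515, 0.0, 252.03895981215584], [0.0, 289.3484254209515, 189.25536016606318], [0.0, 0.0, 1.0]] -0.06704093826123875 [('hand_eye', [[-0.0, -0.946, -0.324, 0.082], [1.0, 0.0, -0.001, 0.001], [0.001, -0.324, 0.946, -0.124], [0.0, 0.0, 0.0, 1.0]])]
0.15 [ 0.2834184  -0.66697171  0.24963948] [-3.14046618e+00  1.07841866e-04  4.01869551e-01] [ 0.18364217  0.12009742 -0.37241764] 0.0855129626912579
```

View pics/top0.png

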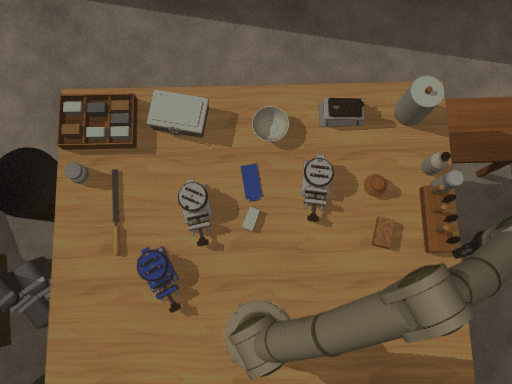

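View pics/scene0.png

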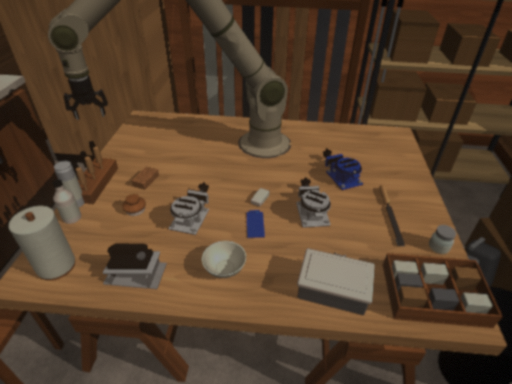

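The aluminium vises are at top (193,196) and (318,173). The blue look-alike is at (153,265). Next I'll enlarge crops of both pads.

```bash
python3 - <<'E'
import cv2,numpy as np
t=cv2.imread("pics/top0.png")
a=cv2.resize(t[160:250,155:235],None,fx=5,fy=5,interpolation=cv2.INTER_CUBIC)
b=cv2.resize(t[140:230,280:360],None,fx=5,fy=5,interpolation=cv2.INTER_CUBIC)
cv2.imwrite("pics/ct.png",np.hstack([a,b])[:, :800])
s=cv2.imread("pics/scene0.png")
a=cv2.resize(s[172:237,280:345],None,fx=6,fy=6,interpolation=cv2.INTER_CUBIC)
b=cv2.resize(s[172:237,155:220],None,fx=6,fy=6,interpolation=cv2.INTER_CUBIC)
cv2.imwrite("pics/cs.png",np.hstack([a,b]))
E
```

```text
(no output)
```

View pics/ct.png

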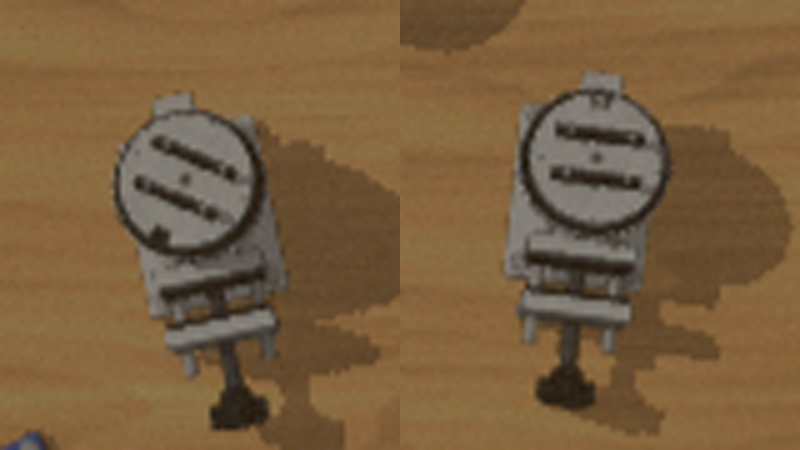

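View pics/cs.png

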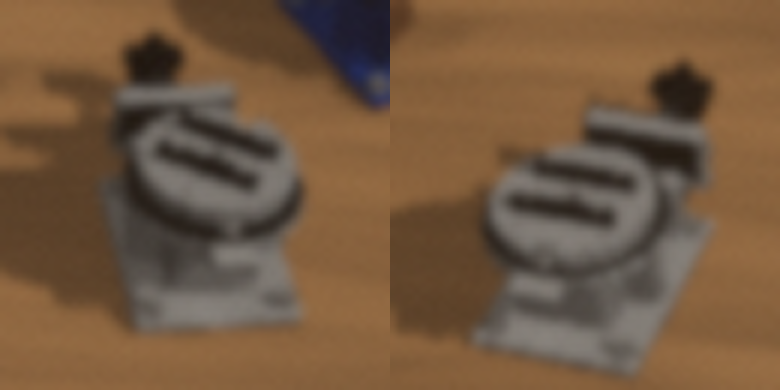

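The left vise at (193,196) is the one to seat: its notch is at about (187,207), well away from the ear at (190,181). The right vise's notch is on its ear at (400,180)→(320,159), so that pad is already seated. I'll measure A now.

```bash
cat > h.py <<'E'
import numpy as np,cv2,pickle
from scipy.spatial.transform import Rotation as Ro
def dist(c): return np.array([c["k1"],0,0,0,0.])
def cam_to_world(c):
    if "R" in c: return c["R"].T, -c["R"].T@c["t"]
    T=c["Ttool"]@c["hand_eye"]; return T[:3,:3],T[:3,3]
def back(c,px,z):
    u=cv2.undistortPoints(np.array([[px]],float),c["camera_matrix"],dist(c))[0,0]
    R,o=cam_to_world(c); d=R@np.array([u[0],u[1],1]); return o+d*(z-o[2])/d[2]
def proj(c,X):
    R,o=cam_to_world(c); p=R.T@(np.array(X,float)-o)
    return cv2.projectPoints(p.reshape(1,1,3),np.zeros(3),np.zeros(3),c["camera_matrix"],dist(c))[0].ravel()
def grab(name,fn):
    from station import imaging,get_eef_pos,get_tcp_rot
    T=np.eye(4)
    T[:3,3]=get_eef_pos();T[:3,:3]=Ro.from_euler("xyz",get_tcp_rot()).as_matrix()
    c=imaging.capture(name)
    if name=="wrist": c["Ttool"]=T
    cv2.imwrite(f"pics/{fn}.png",c["frame"]);pickle.dump(c,open(fn+".pkl","wb"));return c
E
python3 - <<'E'
from h import *
from station import get_tcp_rot,get_eef_pos,ik
c=pickle.load(open("top0.pkl","rb"));s=pickle.load(open("scene0.pkl","rb"))
def tc(x,y,ox=155,oy=160): return ((x-2)/5+ox,(y-2)/5+oy)
P=back(c,tc(187,180),.092);N=back(c,tc(158,237),.092);E=back(c,tc(174,105),.07);K=back(c,tc(238,410),.04)
print(P,N,E,K)
ang=lambda a,b:np.degrees(np.arctan2(b[1]-a[1],b[0]-a[0]))
print("notch",ang(P,N),np.linalg.norm(N-P),"ear",ang(P,E),np.linalg.norm((E-P)[:2]),"knob",ang(K,P))
PB=back(c,tc(596,157,280-80,140),.084);print("B",PB)
print("depth", [c["depth"][int(v),int(u)] for u,v in[tc(187,180)]], "scene proj",proj(s,P),proj(s,PB))
for y in np.radians([-150,-90,-45,0,45,90,150]): print(y,ik([P[0]-.08,P[1],.3],[np.pi,0,y]))
E
```

```text
[0.49147663 0.22723987 0.092     ] [0.45077392 0.24775425 0.092     ] [0.55107298 0.23943184 0.07      ] [0.33137439 0.19632364 0.04      ]
notch 153.2516513643458 0.045580160056441645 ear 11.56179770665307 0.06083065636288008 knob 10.929466111620847
B [ 0.57343725 -0.23045541  0.084     ]
depth [np.float32(1.753113)] scene proj [315.87213631 197.16282806] [185.91661144 204.43660417]
-2.6179938779914944 [ 0.19793137  0.40105729 -1.09087895  2.06211048  0.44468579  0.93567665
  0.96058034]
-1.5707963267948966 [ 0.19793137  0.40105729 -1.09087895  2.06211048  0.44468579  0.93567665
  2.00777789]
-0.7853981633974483 [-1.33283317  0.32386666  0.93961073  2.14026747 -0.35308602  0.837516
 -2.53321402]
0.0 [-0.12895678  0.28014141 -0.6182247   2.0775651   0.21584412  0.84540152
 -2.44377372]
0.7853981633974483 [-0.03756157  0.30171101 -0.7395025   2.07292637  0.26728573  0.86058734
 -1.71618377]
1.5707963267948966 [ 0.13954479  0.36726008 -0.99515908  2.06461686  0.39172291  0.90905188
 -1.07225401]
2.6179938779914944 [ 0.26728886  0.45748129 -1.2206865   2.05930582  0.52209037  0.98263815
 -0.17876998]
```

```bash
python3 - <<'E'
from h import *
from station import *
P=np.array([.4915,.2272,.26]); ori=[np.pi,0,np.radians(243-360)]
q=ik(P,ori); print(np.round(q,3), np.round(get_qpos(),3))
ctrl.servo_line([.284,-.62,.33],speed=.3)
q=ik(P,ori); print(np.round(q,3))
ctrl.goto_joints(q)
grab("wrist","w1"); print(get_t(),get_eef_pos(),np.degrees(get_tcp_rot()))
E
```

```text
[ 0.202  0.578 -1.097  1.967  0.624  0.984  1.471] [ 1.092  0.6   -0.003  1.6    0.002  0.943 -0.08 ]
[ 0.202  0.578 -1.097  1.967  0.624  0.984  1.471]
3.725 [0.4918555  0.22661634 0.25991668] [-1.79995905e+02 -1.64015602e-02 -1.17084430e+02]
```

View pics/w1.png

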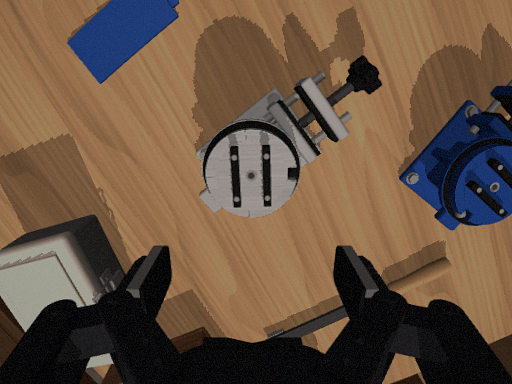

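The wrist view shows the pad at about (251,175), the notch at (293,173), the rails at columns 236 and 266, and the ear at (207,198). I'll enlarge it.

```bash
python3 - <<'E'
import cv2
s=cv2.imread("pics/w1.png")
cv2.imwrite("pics/w1c.png",cv2.resize(s[110:230,190:310],None,fx=5,fy=5,interpolation=cv2.INTER_CUBIC))
E
```

```text
(no output)
```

View pics/w1c.png

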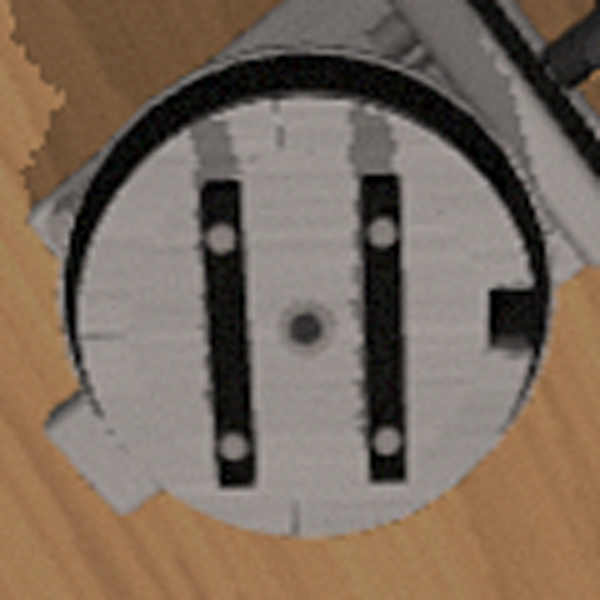

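```bash
python3 - <<'E'
from h import *
c=pickle.load(open("w1.pkl","rb"))
f=lambda x,y:((x-2)/5+190,(y-2)/5+110)
A=lambda d:np.degrees(np.arctan2(d[1],d[0]))
P=back(c,f(305,328),.092);N=back(c,f(515,318),.092);print(P,N,A(N-P),np.linalg.norm(N-P))
s=[back(c,f(*p),.102) for p in[(221,238),(233,446),(383,233),(387,441)]]
print("rails",A(s[0]-s[1])+90,A(s[2]-s[3])+90,"mid",np.mean(s,0),np.linalg.norm(s[0]-s[1]),np.linalg.norm((s[0]+s[1]-s[2]-s[3])/2))
for z in(.06,.07,.08):
  e=[back(c,f(*p),z) for p in[(45,430),(125,515)]];print("ear",z,A((e[0]+e[1])/2-P),A(e[1]-e[0]),np.linalg.norm(e[1]-e[0]),np.linalg.norm(((e[0]+e[1])/2-P)[:2]))
K=back(c,(365,76),.04);print("knob",A(P-K),np.linalg.norm((P-K)[:2]))
# circle fit in top-face rim (front points)
r=np.array([back(c,f(*p),.092)[:2] for p in[(80,300),(110,410),(180,500),(300,538),(420,508),(500,420),(300,95),(170,150),(480,180)]])
M=np.c_[2*r,np.ones(len(r))];x=np.linalg.lstsq(M,(r**2).sum(1),rcond=None)[0];print("circ",x[:2],np.sqrt(x[2]+x[:2]@x[:2]))
print(c["depth"][173,250])
E
```

```text
[0.49273414 0.22563708 0.092     ] [0.4525305  0.24376352 0.092     ] 155.7310260158842 0.04410103061022241
rails -25.019877918986253 -25.139665633767493 mid [0.49254132 0.22581045 0.102     ] 0.04420592345753228 0.03215021313600406
ear 0.06 13.450196676895361 102.4482204046759 0.028623733140299677 0.07004950579464823
ear 0.07 11.762274325284679 102.44822040467596 0.027740553190696453 0.06619781678195982
ear 0.08 9.867684377550283 102.44822040467582 0.02685737324109321 0.062410640121415964
knob 11.13311263100322 0.1645496336965409
circ [0.49242888 0.22591533] 0.04735160952065099
0.30119354
```

```bash
python3 - <<'E'
from h import *
from station import *
ori=[np.pi,0,np.radians(-115)]
ctrl.move_pose([.4926,.2258,.15],ori)
ctrl.servo_line([.4926,.2258,.113],ori,speed=.08,max_force=8)
f0=get_ft_force();claw.close_gripper(20); print(get_finger_gap(),f0,get_ft_force(),get_wrist_torque(),get_eef_pos(),np.round(get_qpos(),3),get_t())
grab("wrist","w2")
E
```

```text
0.03916338192288097 [0.85621311 0.00991732 0.47143549] [ 0.89176627 -2.19202531  2.47424811] [-0.26751497 -0.25106172  0.03372347] [0.49296909 0.22571012 0.11328011] [ 0.059  0.746 -0.903  2.095  0.899  0.75   1.271] 5.3417
```

View pics/w2.png

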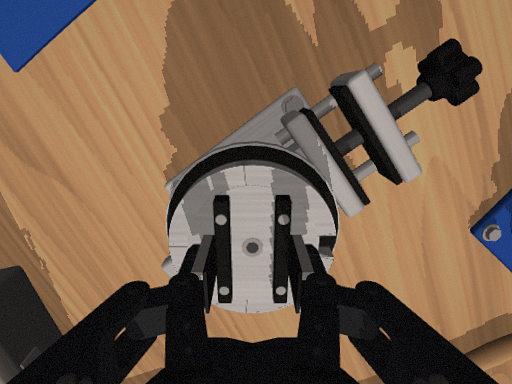

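The gap is 39 mm, so the rails' outer faces are gripped. Next I turn joint 7 by −143°, checking part-way.

```bash
python3 - <<'E'
from h import *
from station import *
q0=np.array(get_qpos())
for d in(-20,-60,-100,-143):
    q=q0.copy();q[6]+=np.radians(d);ctrl.goto_joints(q)
    print(d,get_finger_gap(),np.round(get_ft_force(),2),np.round(get_wrist_torque(),2),get_eef_pos(),np.degrees(get_tcp_rot())[2],get_t())
grab("wrist","w3");grab("top","t3")
s=cv2.imread("pics/t3.png");cv2.imwrite("pics/t3c.png",cv2.resize(s[140:250,140:250],None,fx=5,fy=5,interpolation=cv2.INTER_CUBIC))
E
```

```text
-20 0.03893776115130595 [-0.57  0.48  2.55] [-0.05  0.14 -0.09] [0.4927614  0.22582732 0.11328595] -134.79026895006498 5.8167
-60 0.039176095005911335 [-2.66  1.87  0.39] [ 0.55  0.52 -0.08] [0.49257854 0.22628654 0.11332214] -174.75884134760727 6.525
-100 0.038948951029577045 [-2.36  4.68 -0.21] [ 1.11  0.52 -0.11] [0.49273523 0.22673981 0.11332869] 145.23477480729966 7.2333
-143 0.03883829027621218 [-1.68  6.13 -1.99] [ 1.33  0.15 -0.05] [0.49319477 0.22708053 0.11337359] 102.23928607110365 7.9833
```

View pics/w3.png

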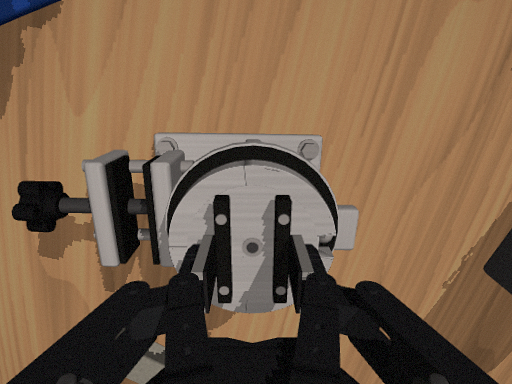

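The pad turned with the gripper, and the notch at (325,243) is now by the ear, with the pin showing inside it. I'll release, rise straight up and measure notch against pin.

```bash
python3 - <<'E'
from h import *
from station import *
claw.open_gripper()
p=get_eef_pos();ctrl.servo_line([p[0],p[1],.2],speed=.12)
print(get_ft_force(),get_t(),get_eef_pos(),np.degrees(get_tcp_rot()))
grab("wrist","w4")
s=cv2.imread("pics/w4.png");cv2.imwrite("pics/w4c.png",cv2.resize(s[90:290,150:350],None,fx=3,fy=3,interpolation=cv2.INTER_CUBIC))
E
```

```text
[-0.39996502  0.11431827 -0.02760166] 9.4833 [0.49281795 0.22511707 0.19942041] [-1.79996723e+02  4.14489270e-02  1.01979322e+02]
```

View pics/w4.png

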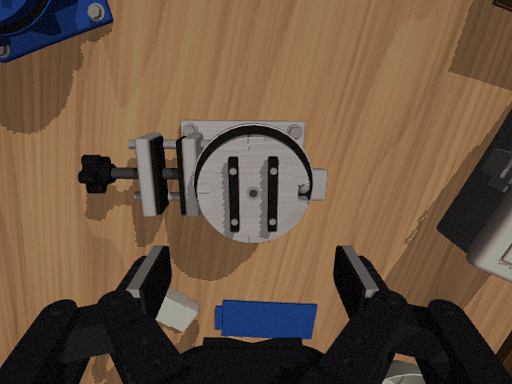

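View pics/w4c.png

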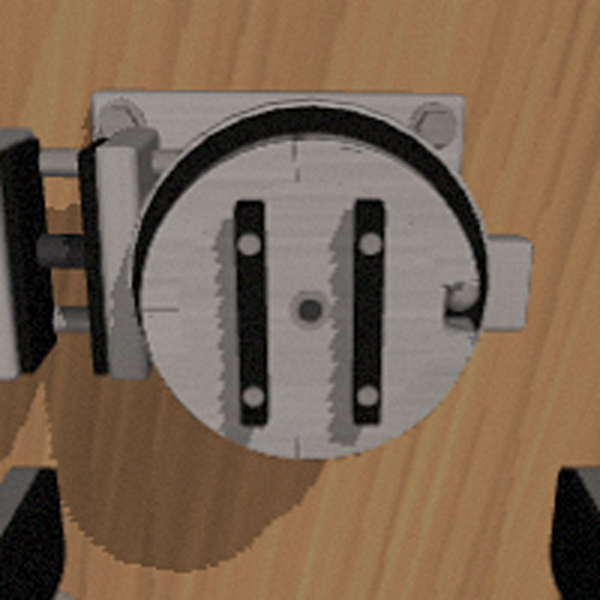

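```bash
python3 - <<'E'
from h import *
c=pickle.load(open("w4.pkl","rb"))
s=cv2.imread("pics/w4.png");cv2.imwrite("pics/w4n.png",cv2.resize(s[165:215,285:335],None,fx=12,fy=12,interpolation=cv2.INTER_CUBIC))
f=lambda x,y:((x-1)/3+150,(y-1)/3+90)
A=lambda d:np.degrees(np.arctan2(d[1],d[0]))
P=back(c,f(310,310),.092);print("P",P)
s=[back(c,f(*p),.102) for p in[(248,244),(253,397),(370,244),(367,396)]]
m=np.mean(s,0);print("rails mid",m,"ang",A(s[0]-s[1])-90,A(s[2]-s[3])-90)
# baseplate edge top corners (z unknown ~.012)
for z in(.0,.012):
  a,b=back(c,f(93,92),z),back(c,f(466,96),z);print("base edge",A(b-a),np.linalg.norm(b-a))
for z in(.06,.07,.08):
  a,b=back(c,f(530,238),z),back(c,f(526,330),z);print("ear",A((a+b)/2-m),A(a-b)-90,np.linalg.norm((a-b)))
K=back(c,(95,174),.04);print("knob",A(m-K))
for a in(8,10,12,14,16):
  r=np.radians(a);X=[m[0]+.045*np.cos(r),m[1]+.045*np.sin(r)]
  u=proj(c,X+[.08]);n=proj(c,X+[.092]);print(a,"pin crop12",((u-[285,165])*12+6).round(),"notch",((n-[285,165])*12+6).round())
E
```

```text
P [0.49254126 0.22511559 0.092     ]
rails mid [0.49240445 0.22500772 0.102     ] ang 12.497615626169505 12.226633159554908
base edge 11.304358072650217 0.13687078874170935
base edge 11.304358072650206 0.13179429148691868
ear 9.704002389063845 14.278662872240389 0.03101126280997132
ear 12.36785144191387 14.27866287224046 0.02983454301786622
ear 15.249666998928223 14.278662872240346 0.028657823225761065
knob 11.140962553554191
8 pin crop12 [222. 328.] notch [250. 384.]
10 pin crop12 [224. 308.] notch [252. 364.]
12 pin crop12 [226. 288.] notch [254. 343.]
14 pin crop12 [227. 268.] notch [255. 322.]
16 pin crop12 [227. 248.] notch [255. 301.]
```

View pics/w4n.png

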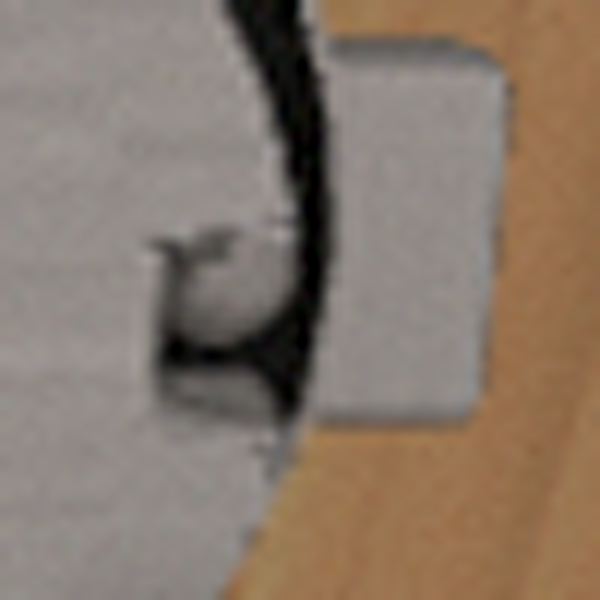

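Estimates of the pin's direction: base edge 11.3°, knob 11.1°, pin nose outline about 11°. The notch is at 12.3°, already within the 4°. I'll regrip lightly, trim by −1.1° and press down with a force limit.

```bash
python3 - <<'E'
from h import *
from station import *
o=lambda y:[np.pi,0,np.radians(y)]
ctrl.servo_line([.4925,.2253,.1125],o(102.3),speed=.1,max_force=8)
claw.close_gripper(20);print(get_finger_gap(),get_ft_force(),get_eef_pos())
q=np.array(get_qpos());q[6]-=np.radians(1.1);ctrl.goto_joints(q)
p=get_eef_pos();print(p,np.degrees(get_tcp_rot()))
for z in(.108,.104,.100):
    h=ctrl.servo_line([p[0],p[1],z],speed=.02,max_force=22);print(z,h,np.round(get_ft_force(),1),get_eef_pos(),get_finger_gap())
    if h:break
print(get_t());grab("wrist","w5")
E
```

```text
0.038997953951998336 [ 3.78199351 -0.60395714  3.2784143 ] [0.49338556 0.22544142 0.11293934]
[0.49341935 0.22543491 0.11298474] [ 1.79903552e+02 -5.23032025e-03  1.01177511e+02]
0.108 False [2.2 0.4 0.2] [0.49342486 0.22542999 0.10789833] 0.03869833581434476
0.104 True [-1.6 -1.9  9.9] [0.49348856 0.22550912 0.10526305] 0.03880450181795167
11.9417
```

View pics/w5.png

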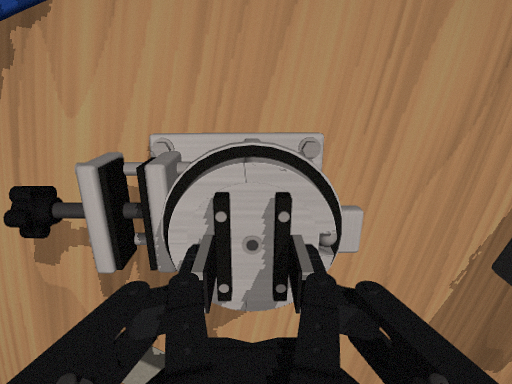

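The tool stopped hard after 7.7 mm. I'll release, back off and check the pad's height.

```bash
python3 - <<'E'
from h import *
from station import *
claw.open_gripper()
p=get_eef_pos();ctrl.servo_line([p[0],p[1],.2],speed=.12)
print(get_t(),get_ft_force())
c=grab("wrist","w6");R,o=cam_to_world(c)
s=c["frame"];cv2.imwrite("pics/w6c.png",cv2.resize(s[90:290,150:350],None,fx=3,fy=3,interpolation=cv2.INTER_CUBIC))
c4=pickle.load(open("w4.pkl","rb"))
def zmap(c,box):
    R,o=cam_to_world(c);zs=[]
    for v in range(*box[:2]):
        for u in range(*box[2:]):
            d=c["depth"][v,u]
            if d>0:
                x=cv2.undistortPoints(np.array([[[u,v]]],float),c["camera_matrix"],dist(c))[0,0];zs.append((R@(np.array([x[0],x[1],1])*d)+o)[2])
    return np.median(zs),np.std(zs),len(zs)
for n,cc in(("before",c4),("after",c)):
    print(n,"pad",zmap(cc,(200,225,246,258)),"bench",zmap(cc,(60,90,230,300)),"base",zmap(cc,(122,126,220,280)))
E
```

```text
13.4583 [ 0.49284806 -0.13741768  0.0380502 ]
before pad (np.float64(0.0926294045595685), np.float64(0.0006247109588983331), 299) bench (np.float64(0.0005935351914441167), np.float64(0.0007820592354920065), 2087) base (np.float64(0.010753764163016377), np.float64(0.028127932760912435), 237)
after pad (np.float64(0.08490910262524573), np.float64(0.0006169371997391866), 299) bench (np.float64(0.0005896434548909868), np.float64(0.0007705376543010447), 2090) base (np.float64(0.010871218050207049), np.float64(0.028938686875906963), 240)
```

View pics/w6c.png

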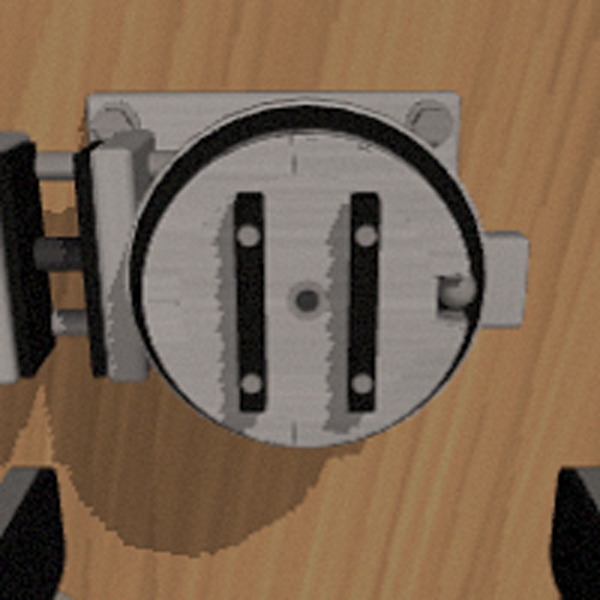

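Depth shows the pad dropped 7.7 mm, to about 84.3 mm above the bench, and the pin shows in the notch at (455,290). To be sure it is fully home, I'll press once more with closed fingers on the rails' tops.

```bash
python3 - <<'E'
from h import *
from station import *
claw.close_gripper(20)
o=[np.pi,0,np.radians(146)]
ctrl.move_pose([.4925,.2255,.15],o)
ctrl.servo_line([.4925,.2255,.118],speed=.1,max_force=6)
h=ctrl.servo_line([.4925,.2255,.1005],speed=.025,max_force=24);print(h,get_ft_force(),get_eef_pos())
p=get_eef_pos();ctrl.servo_line([.4925,.2255,.2],speed=.12)
ctrl.move_pose([.4925,.2255,.2],[np.pi,0,np.radians(101.2)])
print(get_t(),get_ft_force())
c=grab("wrist","w7");grab("top","t7")
R,oo=cam_to_world(c);zs=[]
def zmed(c,vs,us):
    R,oo=cam_to_world(c);z=[]
    for v in vs:
        for u in us:
            x=cv2.undistortPoints(np.array([[[u,v]]],float),c["camera_matrix"],dist(c))[0,0];z.append((R@(np.array([x[0],x[1],1])*c["depth"][v,u])+oo)[2])
    return np.median(z)
print(zmed(c,range(200,225),range(246,259)),zmed(c,range(60,90),range(230,300)))
s=c["frame"];cv2.imwrite("pics/w7c.png",cv2.resize(s[90:290,150:350],None,fx=3,fy=3,interpolation=cv2.INTER_CUBIC))
E
```

```text
True [-2.44562532 -3.06794006 13.52542093] [0.493414   0.22609051 0.10406512]
17.5667 [-0.36646643  0.43985573  0.22183292]
0.08479718522304705 0.0006369376609101363
```

View pics/w7c.png

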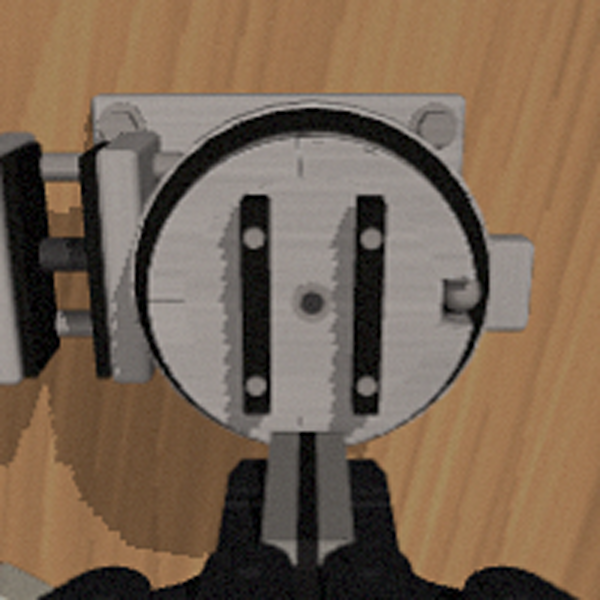

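View pics/t7.png

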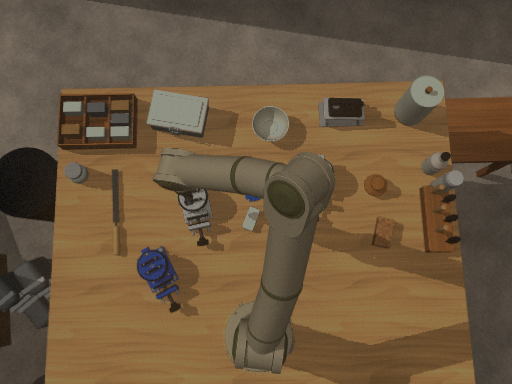

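Height now reads 84.2 mm above the bench. As a reference, I'll measure the seated pad B from the same kind of view, hovering only.

```bash
python3 - <<'E'
from h import *
from station import *
ctrl.servo_line([.4925,.2255,.3],speed=.2)
ctrl.move_pose([.5734,-.2305,.3],[np.pi,0,np.radians(88)])
ctrl.servo_line([.5734,-.2305,.2],speed=.15)
c=grab("wrist","w8");print(get_t())
def zmed(c,vs,us):
    R,oo=cam_to_world(c);z=[]
    for v in vs:
        for u in us:
            x=cv2.undistortPoints(np.array([[[u,v]]],float),c["camera_matrix"],dist(c))[0,0];z.append((R@(np.array([x[0],x[1],1])*c["depth"][v,u])+oo)[2])
    return np.median(z)
print(zmed(c,range(200,225),range(246,259)),zmed(c,range(60,90),range(230,300)))
ctrl.servo_line([.5734,-.2305,.3],speed=.2)
ctrl.move_pose([.284,-.62,.33],[np.pi,0,.4]);grab("top","t9");grab("scene","s9");print(get_t())
a,b=[cv2.imread(f"pics/{n}.png")[80:330,40:480] for n in("top0","t9")]
d=cv2.absdiff(a,b).max(2);cv2.imwrite("pics/t9d.png",np.vstack([b,cv2.cvtColor((d>45).astype(np.uint8)*255,cv2.COLOR_GRAY2BGR)]))
E
```

```text
20.875
0.08492003444718571 0.0006017959027504183
23.3917
```

View pics/w8.png

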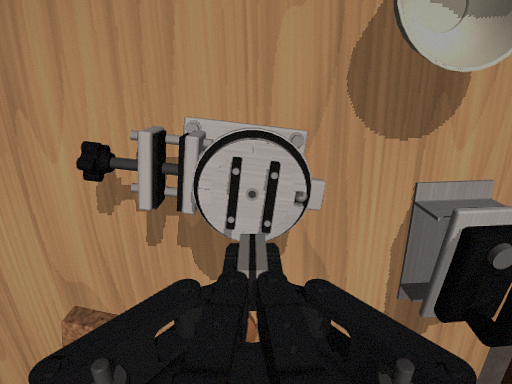

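View pics/t9d.png

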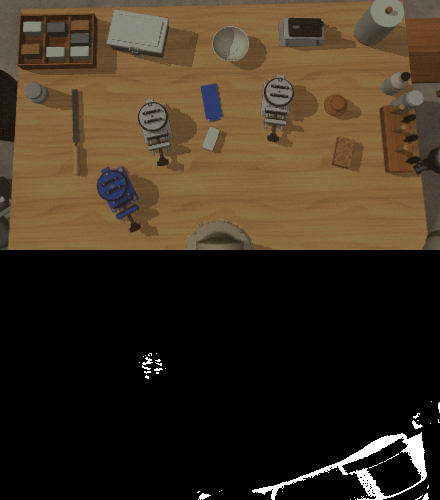

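Pad B reads 84.9 mm raw and pad A 84.8 mm, so A is fully home. The before/after difference shows only pad A and the arm changed.

```bash
python3 -c "
from station import *
finish_job();print(get_t())"
```

```text
the job is handed in; nothing more can be done
the job is handed in; nothing more can be done
```

The pad on vise A, the left aluminium vise in the top view, is turned with its notch over the pin and pressed fully home. The job is handed in, and my last clock reading before that was 23.4 s of the 64 s allowed.

I gripped the rails lightly and turned the pad about 143°, then trimmed it by a further 1.1°. I pressed it down until it stopped hard, released it, and pressed once more with closed fingers until the force had risen 24 N.

**Pad height:** the depth reading is 84.8 mm, against 84.9 mm for the already seated pad B measured the same way. The reading before pressing was 92.6 mm.

**Notch:** the last close picture shows the pin inside the notch.

**Rest of the bench:** comparing the top view before and after shows changes only at pad A and the arm. The arm hid part of the near right-hand side of that view, so this check does not cover it.

**Readings that disagreed:** my estimates of the pin's direction ranged from about 10° to 15°, with the best ones at 11° to 12°. The second press met the pad between the rails rather than on the rails' tops as I had planned.

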